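# Clamp a bar in the bench gauge with the ratchet

### The job

Slide one end of the aluminium bar, the longest of the three loose bars, between the guide rails of the bench gauge and gently push it fully home against the back stop under the spindle. Then turn the round ratchet knob on top of the gauge clockwise (seen from above) until the spindle clamps the bar and the knob slips: let it slip at least an eighth of a turn, but stop before half a turn of slip. Let go with the bar left clamped, and leave the other things where they lie.

Things in the scene. Friction and masses are not known exactly. Their poses are not given: they have to be found in the camera images.
- gauge: Fixed grey bench gauge; origin on the worktop below the spindle axis, x = push-in direction (to the column), z up. In its frame, mm: table top z 30, x -64 to 26, 60 wide; rails 8 high, 19 apart inside, x -26 to 8, flared in front from x -44 to a mouth about 32 wide; stop face x 10; arm's underside z 64 over the spindle, column behind x 47, its top z 98.
- back_stop: Dark steel block 10 x 30 x 18 mm fixed on the gauge's table; its face, 10 mm behind the spindle's axis, stops the bar's end. Its origin and axes coincide with the gauge's. Press it with no more than 25 N.
- spindle: Vertical round steel spindle, 8 mm in diameter, that comes down without turning. Origin: centre of its lower face. It starts 4.9 to 8.5 mm above the top of a 16 mm bar lying on the table. It presses with about 10 N when the ratchet slips; more than 20 N on the bar is too much.
- ratchet_grip (a point): Centre of the knurled steel ratchet knob: upright cylinder, 32 mm in diameter, z 124 to 148 mm, dark index line on top; keeps its height. The thimble under it (25 mm in diameter, z 102 to 122 mm) if turned itself, overtightens. Clockwise lowers the spindle 4 mm per rad; the thread takes about 0.10 N m and holds where left; the knob slips on the thimble at 0.14 N m.
- ratchet (a joint): How far the ratchet knob has slipped on the thimble, rad: 0 at the start, does not change while the knob takes the thimble along, grows when it slips clockwise. It must end between 0.4 and 3.3.
- thimble (a joint): Turn of the thimble, rad, clockwise from above: starts somewhere between 0 and 0.9; the spindle's tip is 54.5 mm above the worktop less 4 mm per rad.
- alu_centre (a point): Centre (half-way up) of the bright square aluminium bar, 16 x 110 x 16 mm, about 0.1 kg, lying flat; its long axis is this frame's y; both ends are alike. Home in the gauge its centre is at x -45, y 0, z 38 mm in the gauge's frame and it lies along the gauge's x.
- steel_centre (a point): Centre of a dark square steel bar, 18 x 90 x 18 mm, long axis y; to be left alone.
- brass_centre (a point): Centre of a yellow brass hexagon bar, 16 x 105 x 18 mm, long axis y; to be left alone.
- screw_tin: Round tin, 61 mm in diameter, 42 mm high, origin at its underside; to be left alone.
- hex_key: Black hex key, 85 mm long, 7 mm thick, lying flat; to be left alone.
- tape_measure: Tape measure, 31 x 76 x 58 mm, origin at its underside; to be left alone.
- tool_bit: Black lathe tool bit, 8 x 73 x 10 mm, lying flat; to be left alone.

How it is judged:
By the outcome, as a careful person would: the job done as asked, in the order asked, and still so for the second after the job is handed in, with the robot touching nothing.
It also fails if it takes over 64 s, if anything falls off the work surface, if the arm or the gripper's body presses on something with over 40 N, if the wrist force passes 120 N, or if a joint passes its speed limit or range.

### The arm

A 6-joint arm with a two-finger parallel gripper is mounted at the origin on a cart in front of the work surface, level with it; the furniture and walls round the work are solid. World frame = base frame: x ahead of the robot, y to its left, z up, the work surface at z = 0. Lengths are in mm, angles in rad, forces in N, time in s.
With the tool pointing down it reaches from about 300 to 775 mm from the base axis. Payload 14.6 kg.
Tool frame: the origin (TCP) lies between the finger pads; the fingertips stand 8 mm ahead of it and the grasp point (between the pads) lies 11 mm behind it; z points along the fingers, y is the direction in which the jaws open and shut (so a half turn about z gives the same grasp; the last joint's range is limited). The gripper opens to 94 mm and grips with 3 to 60 N. Pads are 16 mm wide; open, the fingers measure 119 mm over their backs; the gripper's body (75 mm by 177 mm) begins 78 mm behind the grasp point.
Start: joints at [-1.216, 0.3, 1.521, -0, 1.321, -0.067], TCP at [225.164, -501.787, 213.446] pointing down, gripper open.
Joint ranges: [-3.03, 3.03], [-0.79, 2.21], [0.23, 2.52], [-1.04, 4.18], [0, 3.07], [-2.55, 2.55]. Speed limits (rad/s): [2.22, 2.22, 2.57, 3.14, 3.14, 3.14].

### API

Orientations are given as [roll, pitch, yaw] about the fixed x, y, z axes, in that order (R = Rz(yaw) Ry(pitch) Rx(roll)).
In Python, from cell import manip gives the robot as it stands. The module is installed in compiled form; this text tells all that it offers.
- The arm moves only by the tool send_rows, never from a script. Its argument "series" is a list that holds one entry, the list of rows, each a list of 5 numbers: the opening, from 0 (shut) to 1 (fully open), then the shift along the tool's x, y, z in mm, then the turn about the tool's z in degrees. In form: [[[gripper, dx, dy, dz, roll], ...]]. A call has 1 to 10 rows; each row is the pose to reach, as a shift and turn from the pose commanded when the call began, along the tool's axes at that moment; what a row does not reach only later rows make up. A row lasts 1/10 s, in which the tool goes at most 50 mm and 8.59 degrees, less where a joint would pass 70% of its speed; a pose out of reach is approached as far as the arm can. A call with a gripper value outside its range is refused whole. The fingers move at their own pace and stop on an object; "newtons" is the grip in N (left out, the last holds). Time passes only in rows, so rows that repeat a pose let the fingers close. It gives the time, the measured TCP pose, the force and the opening at its end, in the units of the state.
- manip.read_state(): the state, without advancing time (a new reading comes with each control period).
- manip.camera(name): name is "scene" or "side" or "wrist"; returns a dict with "img" (400x640x3 uint8, red, green, blue), "vfov" (degrees; the focal length in pixels is half the picture's height over the tangent of half this angle, whatever the lens; pixels are square), "cx", "cy" (the principal point, pixels), "pose" (4x4, takes a point from camera to world coordinates); the wrist camera has in their place "T_tool_cam" (4x4, takes a point from camera to tool coordinates, whose origin is the TCP and whose axes are the flange's). Camera axes: x right, y down, z forward; pixel columns grow to the right and rows downward; lengths in mm; the calibration is good to about 2 mm. A picture is of the moment at which its call begins: read the wrist's pose just before it. There is no depth.
- manip.sign_off(): hands the job in, once; it reports no verdict.
Trained networks look in a picture, given as the dict that the camera call returned (one of the last four; its "shot" number tells which), for a name from the list of things; names that differ only in an ending like _2 or _b are one class to them, and where a whole thing is asked for, a point or a joint stands for the part that bears it (a point fixed in the world has none). Each returns a list of dicts, best first, with "conf" (0 to 1); they miss things now and then, are a little off and sometimes report something else, mostly with a low value. They report only what shows in the picture. A call takes as long as a camera call.
- manip.find_in(target, picture): "rect" ([left, top, width, height] in pixels, round what is visible of it).
- manip.silhouettes(target, picture): "pixels" (400x640 bool, what is visible of it) and "rect" ([left, top, width, height] in pixels, round what is visible of it).
The state is a dict: "clock": time; "joints": joint angles; "qd": joint speeds; "effort": joint torques, N m; "eef_pos": TCP position; "eef_rot": TCP orientation; "wrist_force": force on the tool from outside, world axes, zero at the start; "moment": the same for the moment, N m; "finger_gap": finger opening in mm.
Only numpy, scipy, OpenCV 4.12 (cv2) and the standard library are available. Lean on these libraries where they do the work, as an engineer would, in place of code of your own. Each camera call takes 0.05 s, during which the arm holds its last target. There are 200 camera calls.

## Working session

There is one attempt and no reset: what is moved stays moved. The work goes in short steps, Python scripts to look and compute and a tool call to move; the robot and the scene stay as the last step left them, time stands still between calls to the robot, and variables do not carry over. Pictures are saved under pics/ and viewed, about 8 in all and at most 12, crops included, and the job is handed in when it is done.

Besides the shell and the picture viewer there is one more tool, called after "Request:" by a JSON object that holds its "name" and its "arguments", one argument or row to a line. send_rows: Moves the arm, as the interface text tells. Its arguments: {"type":"object","properties":{"series":{"type":"array"},"newtons":{"type":"number"}},"required":["series"]}

```bash
mkdir -p pics && cat > h.py <<'E'
import numpy as np, cv2
from cell import manip
def K(c):
    f=c["img"].shape[0]/2/np.tan(np.radians(c["vfov"])/2); return f,c["cx"],c["cy"]
def pose(c,st=None):
    if "pose" in c: return np.array(c["pose"])
    from scipy.spatial.transform import Rotation as R
    T=np.eye(4); T[:3,:3]=R.from_euler("xyz",st["eef_rot"]).as_matrix(); T[:3,3]=st["eef_pos"]
    return T@np.array(c["T_tool_cam"])
def ray(c,T,uv,z):
    f,cx,cy=K(c); d=T[:3,:3]@np.array([(uv[0]-cx)/f,(uv[1]-cy)/f,1.]); return T[:3,3]+d*(z-T[2,3])/d[2]
def proj(c,T,p):
    f,cx,cy=K(c); q=T[:3,:3].T@(np.array(p,float)-T[:3,3]); return np.array([cx+f*q[0]/q[2],cy+f*q[1]/q[2]])
def save(c,n): cv2.imwrite("pics/"+n,c["img"][:,:,::-1])
E
python3 - <<'E'
from h import *
s=manip.read_state(); print(s)
for n in ["scene","side","wrist"]:
    s=manip.read_state(); c=manip.camera(n); save(c,n+"0.png"); T=pose(c,s); print(n,K(c),T.round(3).tolist())
    for t in ["gauge","alu_centre","steel_centre","brass_centre","ratchet_grip","spindle","back_stop","screw_tin","tape_measure","tool_bit","hex_key"]:
        r=manip.find_in(t,c); print(t,[(np.round(x["rect"]).tolist(),round(x["conf"],2)) for x in r[:2]])
a=cv2.imread("pics/scene0.png");b=cv2.imread("pics/side0.png");cv2.imwrite("pics/sw.png",cv2.resize(np.vstack([a,b]),(480,600)))
E
```

```text
{'clock': 0.0, 'joints': array([-1.21557748e+00,  3.00475287e-01,  1.52161780e+00, -1.17189741e-05,
        1.32068641e+00, -6.66074085e-02]), 'qd': array([ 6.09763551e-04, -7.91716392e-04,  5.58971827e-04, -3.33477590e-04,
       -4.48950909e-05,  1.28803823e-03]), 'effort': array([-1.38529034e-03, -5.31809950e+01, -3.52738059e+01,  7.07951188e-02,
        2.44329509e-02, -9.33940737e-05]), 'eef_pos': array([ 225.08327185, -501.54289818,  212.86849446]), 'eef_rot': array([-3.14040769e+00, -6.76683575e-05,  4.21829127e-01]), 'wrist_force': array([ 0.23096324, -0.24269598, -0.46143201]), 'moment': array([ 0.05782583, -0.00134021, -0.0127256 ]), 'finger_gap': 94.12536823564726}
scene (np.float64(509.6710913857727), 324.33526531802687, 196.964854398349) [[-0.548, -0.333, 0.767, -259.746], [-0.837, 0.207, -0.507, 708.591], [0.01, -0.92, -0.392, 539.569], [0.0, 0.0, 0.0, 1.0]]
gauge [([337.0, 178.0, 64.0, 80.0], 0.84)]
alu_centre [([267.0, 237.0, 42.0, 15.0], 0.62)]
steel_centre [([276.0, 246.0, 44.0, 24.0], 0.79)]
brass_centre [([291.0, 267.0, 52.0, 22.0], 0.62)]
ratchet_grip [([364.0, 1
[... 607 characters left out ...]
1.0, 9.0, 38.0], 0.51)]
ratchet_grip [([369.0, 254.0, 9.0, 36.0], 0.74)]
spindle []
back_stop [([325.0, 211.0, 4.0, 8.0], 0.42)]
screw_tin [([247.0, 195.0, 32.0, 24.0], 0.89), ([246.0, 218.0, 24.0, 23.0], 0.33)]
tape_measure [([246.0, 216.0, 25.0, 25.0], 0.61)]
tool_bit [([323.0, 208.0, 5.0, 12.0], 0.71), ([323.0, 167.0, 14.0, 27.0], 0.71)]
hex_key []
wrist (np.float64(352.1813500540846), 322.7193989705086, 195.94832617459892) [[0.41, -0.875, -0.258, 299.569], [-0.912, -0.393, -0.116, -466.507], [0.0, 0.283, -0.959, 384.654], [0.0, 0.0, 0.0, 1.0]]
gauge []
alu_centre []
steel_centre []
brass_centre []
ratchet_grip []
spindle []
back_stop []
screw_tin []
tape_measure []
tool_bit []
hex_key []
```

View pics/sw.png

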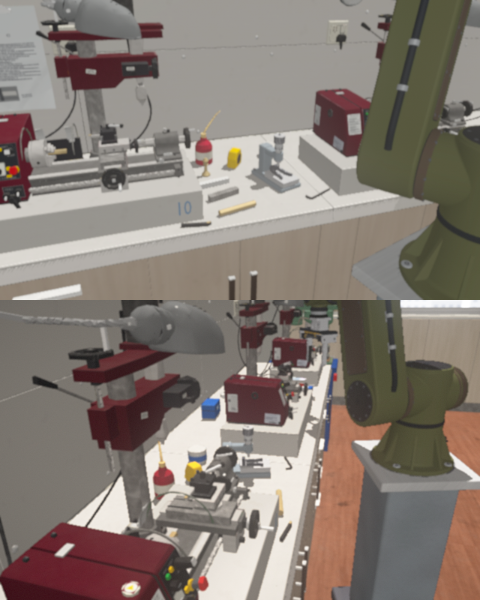

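```bash
python3 - <<'E'
from h import *
a=cv2.imread("pics/scene0.png")[160:320,225:425];b=cv2.imread("pics/side0.png")[150:310,235:435]
cv2.imwrite("pics/crop.png",np.hstack([cv2.resize(x,None,fx=4,fy=4,interpolation=2) for x in(a[:, :],b)])[:600,:]) 
x=cv2.resize(a,(750,600),interpolation=2);y=cv2.resize(b,(750,600),interpolation=2)
cv2.imwrite("pics/ca.png",x);cv2.imwrite("pics/cb.png",y)
for n in ["scene","side"]:
    c=manip.camera(n);T=pose(c)
    for t in ["alu_centre","ratchet_grip","gauge","steel_centre","brass_centre"]:
        for r in manip.silhouettes(t,c)[:1]:
            m=r["pixels"].astype(np.uint8); v,u=np.nonzero(m); p=(u.mean(),v.mean())
            z={"alu_centre":10,"ratchet_grip":136,"gauge":50,"steel_centre":9,"brass_centre":9}[t]
            box=cv2.boxPoints(cv2.minAreaRect(np.c_[u,v].astype(np.float32)))
            print(n,t,round(r["conf"],2),r["rect"],ray(c,T,p,z).round(1),[ray(c,T,q,z)[:2].round(0).tolist() for q in box])
E
```

```text
scene alu_centre 0.72 [265.8, 237.6, 41.1, 13.7] [608.7 234.9  10. ] [[635.0, 271.0], [626.0, 178.0], [582.0, 198.0], [592.0, 287.0]]
scene ratchet_grip 0.67 [363.6, 176.4, 14.4, 18.8] [534.   60.7 136. ] [[577.0, 47.0], [559.0, 19.0], [491.0, 74.0], [507.0, 101.0]]
scene gauge 0.67 [339.6, 178.4, 62.2, 76.5] [536.7  71.4  50. ] [[722.0, 61.0], [750.0, -128.0], [402.0, 88.0], [403.0, 216.0]]
scene steel_centre 0.95 [272.7, 246.4, 45.9, 25.5] [537.6 248.4   9. ] [[561.0, 288.0], [565.0, 184.0], [513.0, 206.0], [511.0, 304.0]]
scene brass_centre 0.93 [288.8, 266.6, 53.2, 22.1] [456.6 252.3   9. ] [[473.0, 301.0], [468.0, 188.0], [439.0, 202.0], [446.0, 311.0]]
side alu_centre 0.39 [367.5, 252.4, 9.6, 37.1] [450.5 259.5  10. ] [[455.0, 193.0], [441.0, 190.0], [448.0, 318.0], [460.0, 320.0]]
side gauge 0.64 [295.3, 167.3, 63.8, 73.6] [525.  69.  50.] [[626.0, -87.0], [510.0, -230.0], [457.0, 177.0], [549.0, 257.0]]
side brass_centre 0.67 [365.8, 249.8, 10.6, 38.5] [450.1 256.3   9. ] [[455.0, 191.0], [441.0, 189.0], [447.0, 316.0], [460.0, 318.0]]
```

View pics/ca.png

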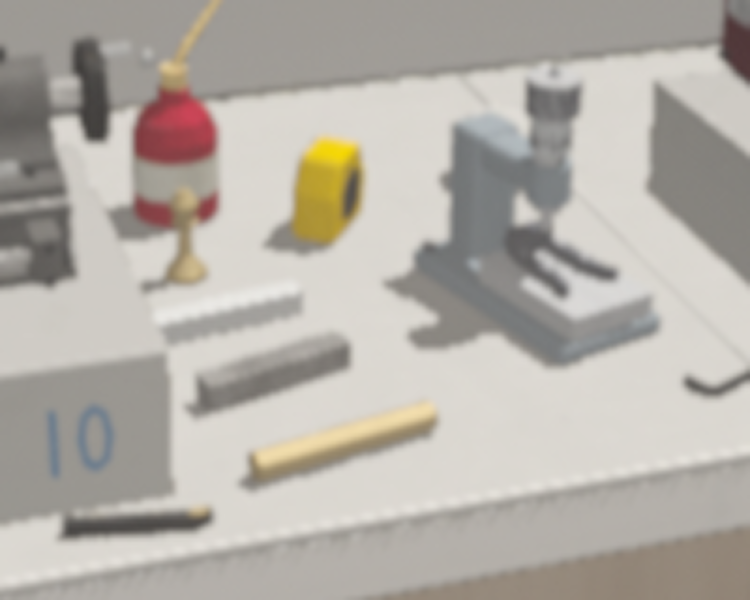

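```bash
python3 - <<'E'
from h import *
c=manip.camera("scene");T=pose(c)
for p,z in [((404,217),0),((460,260),0),((405,185),50),((425,165),200),((490,205),0)]: print(p,z,ray(c,T,p,z).round(0))
for p in [(500,-100,0),(500,-100,150),(500,-200,200),(400,-200,0)]: print(p,proj(c,T,p).round(0))
E
```

```text
(404, 217) 0 [586. -88.   0.]
(460, 260) 0 [363. -47.   0.]
(405, 185) 50 [ 654. -147.   50.]
(425, 165) 200 [435.   8. 200.]
(490, 205) 0 [ 522. -329.    0.]
(500, -100, 0) [432. 229.]
(500, -100, 150) [438. 169.]
(500, -200, 200) [472. 141.]
(400, -200, 0) [494. 235.]
```

Request:
{"name": "send_rows", "arguments": {
  "series": [
    [[1,0,0,-50,0],[1,0,0,-100,0],[1,0,0,-150,0],[1,0,0,-200,0],[1,0,0,-230,0],[1,30,-40,-230,0],[1,60,-80,-230,0],[1,90,-120,-230,0],[1,120,-160,-230,0],[1,150,-200,-230,0]]
  ]
}}

```text
clock: 3.45
eef_pos: [279.9, -256.0, 443.4]
eef_rot: [3.141, -0.0, 0.421]
wrist_force: [1.7, -0.2, -0.1]
finger_gap: 93.9
```

Request:
{"name": "send_rows", "arguments": {
  "series": [
    [[1,30,-40,0,0],[1,60,-80,0,0],[1,90,-98,0,0],[1,125,-120,0,0],[1,165,-150,0,0],[1,205,-180,20,0],[1,245,-205,40,0],[1,280,-230,60,0],[1,315,-260,90,0],[1,315,-260,90,0]]
  ]
}}

```text
clock: 4.45
eef_pos: [461.2, 111.2, 349.8]
eef_rot: [-3.14, 0.005, 0.425]
wrist_force: [0.0, 0.4, -0.7]
finger_gap: 93.8
```

```bash
python3 - <<'E'
from h import *
s=manip.read_state(); c=manip.camera("wrist"); save(c,"w1.png"); T=pose(c,s); print(s["clock"],s["eef_pos"],s["eef_rot"],s["joints"].round(2))
np.savez("w1.npz",T=T)
for t in ["gauge","alu_centre","steel_centre","ratchet_grip"]:
    for r in manip.silhouettes(t,c)[:1]:
        m=r["pixels"]; v,u=np.nonzero(m); box=cv2.boxPoints(cv2.minAreaRect(np.c_[u,v].astype(np.float32)))
        z={"alu_centre":16,"ratchet_grip":148,"gauge":30,"steel_centre":18}[t]
        print(t,r["conf"],np.round(r["rect"]),ray(c,T,(u.mean(),v.mean()),z).round(1),[ray(c,T,q,z)[:2].round(0).tolist() for q in box])
E
```

```text
4.45 [461.1809044  111.226272   349.80940036] [-3.13971729  0.00522733  0.42507157] [0.16 0.06 1.49 0.   1.6  1.3 ]
gauge 0.94 [328.  53.  98. 120.] [540.5  70.7  30. ] [[462.0, 108.0], [612.0, 111.0], [616.0, 28.0], [463.0, 18.0]]
alu_centre 0.93 [256.   0.  59.  36.] [602.7 228.4  16. ] [[599.0, 275.0], [617.0, 271.0], [610.0, 190.0], [591.0, 193.0]]
steel_centre 0.89 [219.  39.  67.  40.] [531.7 249.4  18. ] [[522.0, 296.0], [540.0, 294.0], [541.0, 203.0], [523.0, 204.0]]
ratchet_grip 0.67 [367. 114.  34.  30.] [526.9  70.3 148. ] [[534.0, 93.0], [547.0, 63.0], [519.0, 47.0], [505.0, 78.0]]
```

View pics/w1.png

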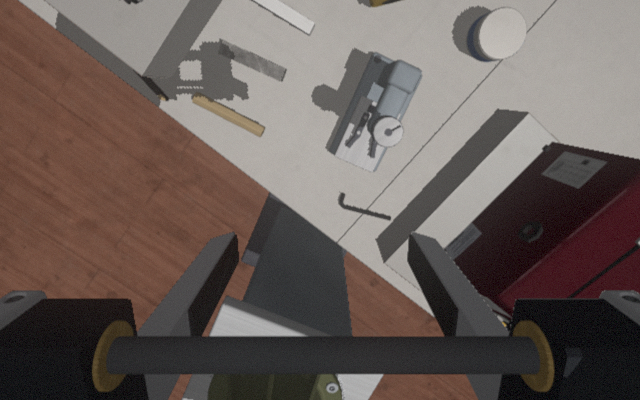

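Request:
{"name": "send_rows", "arguments": {
  "series": [
    [[1,-5,2,40,8],[1,-10,4,80,16],[1,-14,5,110,24.4],[1,-14,5,110,24.4]]
  ]
}}

```text
clock: 5.1
eef_pos: [449.0, 96.6, 241.6]
eef_rot: [3.141, 0.004, -0.008]
wrist_force: [0.8, 0.6, 1.4]
finger_gap: 94.1
```

```bash
python3 - <<'E'
from h import *
s=manip.read_state(); c=manip.camera("wrist"); save(c,"w2.png"); T=pose(c,s); print(s["clock"],s["eef_pos"],s["eef_rot"],s["joints"].round(2))
np.savez("w2.npz",T=T,k=K(c))
for t in ["gauge","alu_centre","back_stop","ratchet_grip"]:
    for r in manip.silhouettes(t,c)[:1]:
        m=r["pixels"]; v,u=np.nonzero(m); box=cv2.boxPoints(cv2.minAreaRect(np.c_[u,v].astype(np.float32)))
        z={"alu_centre":16,"ratchet_grip":148,"gauge":30,"back_stop":48}[t]
        print(t,r["conf"],np.round(r["rect"]),ray(c,T,(u.mean(),v.mean()),z).round(1),[ray(c,T,q,z)[:2].round(0).tolist() for q in box])
cv2.imwrite("pics/w2c.png",cv2.resize(c["img"][0:250,100:420,::-1],None,fx=2.4,fy=2.4,interpolation=2))
E
```

```text
5.1 [448.98106792  96.61695157 241.57083768] [ 3.14100598  0.00382466 -0.00837557] [ 0.13  0.08  1.72 -0.    1.35  1.71]
gauge 0.73 [312.   1.  77. 156.] [543.4  69.3  30. ] [[616.0, 106.0], [615.0, 36.0], [462.0, 29.0], [463.0, 108.0]]
alu_centre 0.93 [120.   0. 118.  32.] [605.  245.2  16. ] [[601.0, 306.0], [620.0, 300.0], [609.0, 186.0], [590.0, 190.0]]
ratchet_grip 0.67 [139.  80.  90.  21.] [531.6 197.8 148. ] [[538.0, 229.0], [538.0, 166.0], [525.0, 167.0], [526.0, 231.0]]
```

View pics/w2c.png

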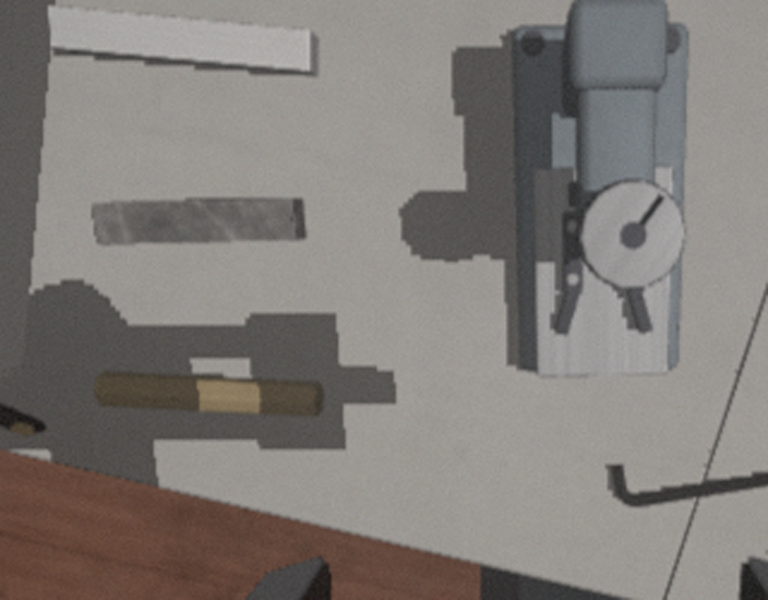

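```bash
python3 - <<'E'
from h import *
d=np.load("w2.npz");T=d["T"];f,cx,cy=d["k"]
def ry(uv,z):
    u=np.array(uv)/2.4+[100,0]; D=T[:3,:3]@np.array([(u[0]-cx)/f,(u[1]-cy)/f,1]); return (T[:3,3]+D*(z-T[2,3])/D[2])[:2].round(1)
for n,p,z in [("knob",(633,234),148),("knobR",(685,234),148),("tabFL",(537,372),30),("tabFR",(669,370),30),("railL tip",(562,332),38),("railR tip",(642,330),38),
 ("baseFL",(507,366),0),("baseBL",(513,30),10),("baseBR",(688,30),10),("baseFR",(678,368),10),
 ("aluLT",(50,8),16),("aluLB",(51,47),16),("aluRT",(312,31),16),("aluRB",(308,72),16),("block",(48,80),0)]: print(n,ry(p,z))
E
```

```text
knob [526.3  67.6]
knobR [526.1  51.9]
tabFL [463.7  96.5]
tabFR [464.1  36.2]
railL tip [482.8  85.3]
railR tip [483.4  50.1]
baseFL [461.5 111.1]
baseBL [608.6 105.7]
baseBR [608.   30.4]
baseFR [461.5  28.8]
aluLT [617.3 300.1]
aluLB [602.4 302.3]
aluRT [607.7 190.7]
aluRB [591.8 193.8]
block [591.9 314.2]
```

```bash
python3 - <<'E'
from h import *
c=manip.camera("scene");T=pose(c)
for n,p,z in [("fig",(275,233),0),("bottleL",(261,218),0),("bottleR",(282,218),0),("blocktop near",(269,254),70),("blockbase",(270,291),0)]: print(n,ray(c,T,p,z).round(0))
b=ray(c,T,(272,218),0)
for h in (50,100,150,200): print(h,proj(c,T,[b[0],b[1],h]))
s=manip.read_state();print(s["eef_pos"],s["eef_rot"])
E
```

```text
fig [679. 224.   0.]
bottleL [768. 215.   0.]
bottleR [741. 171.   0.]
blocktop near [487. 336.  70.]
blockbase [473. 344.   0.]
50 [271.38085628 199.30377698]
100 [270.74167975 180.00262495]
150 [270.08148214 160.0667018 ]
200 [269.39920913 139.46416972]
[451.04592783  97.98949529 245.12850144] [-3.14116234e+00 -2.71780625e-03 -2.12940685e-03]
```

```bash
python3 - <<'E'
from h import *
for i in range(6):
    s=manip.read_state(); c=manip.camera("wrist"); print(s["clock"],s["eef_pos"].round(1),s["eef_rot"].round(4),s["joints"].round(4))
    T=pose(c,s); 
    r=manip.silhouettes("alu_centre",c)[0]["pixels"]; v,u=np.nonzero(r); print(u.mean(),v.mean(),ray(c,T,(u.mean(),v.mean()),16).round(1))
save(c,"w3.png"); print(np.abs(c["img"].astype(int)-cv2.imread("pics/w2.png")[:,:,::-1]).mean(), cv2.phaseCorrelate(*[cv2.cvtColor(x,cv2.COLOR_BGR2GRAY)[:220].astype(np.float32) for x in (cv2.imread("pics/w2.png"),cv2.imread("pics/w3.png"))]))
E
```

```text
5.4 [451.   98.  245.1] [-3.1412e+00 -2.7000e-03 -2.1000e-03] [1.3450e-01 7.3700e-02 1.7145e+00 1.0000e-04 1.3506e+00 1.7074e+00]
180.7982723577236 19.978150406504064 [605.  245.8  16. ]
5.5 [450.7  98.  244.4] [-3.1414e+00 -1.5000e-03 -2.8000e-03] [ 0.1347  0.0743  1.7156 -0.      1.3502  1.7084]
180.01454192922927 19.294716432380028 [605.  246.1  16. ]
5.6 [450.5  98.  243.9] [-3.1415e+00 -7.0000e-04 -3.3000e-03] [0.1348 0.0747 1.7163 0.     1.3499 1.7089]
179.9596391263058 18.80721747388414 [605.  245.8  16. ]
5.7 [450.4  98.  243.6] [-3.1416e+00 -2.0000e-04 -3.5000e-03] [ 0.1348  0.075   1.7167 -0.      1.3497  1.7092]
179.28266269249875 18.48882265275708 [605.1 246.2  16. ]
5.8 [450.4  98.  243.5] [ 3.1416 -0.     -0.0038] [ 0.1348  0.0751  1.7169 -0.      1.3496  1.7094]
179.11320754716982 18.393807450411224 [605.1 246.3  16. ]
5.9 [450.4  98.  243.5] [ 3.1416 -0.     -0.0039] [ 0.1348  0.0751  1.7169 -0.      1.3496  1.7095]
179.7554296506138 18.387157695939564 [605.1 245.6  16. ]
5.554740885416667 ((1.627886203105902, 2.137541347301564), 0.8785530789693197)
```

Request:
{"name": "send_rows", "arguments": {
  "series": [
    [[0.45,30,-24,0,-8.5],[0.45,60,-48,10,-17],[0.45,90,-72,30,-25.5],[0.45,120,-96,60,-34],[0.45,151.1,-119.4,90,-42.5],[0.45,151.1,-119.4,110,-51],[0.45,151.1,-119.4,130,-59.5],[0.45,151.1,-119.4,143.5,-68],[0.45,151.1,-119.4,143.5,-76.5],[0.45,151.1,-119.4,143.5,-84.9]]
  ]
}}

```text
clock: 7.0
eef_pos: [601.7, 216.7, 99.1]
eef_rot: [-3.14, 0.0, 1.484]
wrist_force: [-0.9, -0.5, 0.5]
finger_gap: 42.1
```

```bash
python3 - <<'E'
from h import *
for i in range(9): manip.camera("side")
s=manip.read_state(); c=manip.camera("wrist"); save(c,"w4.png"); T=pose(c,s)
print(s["clock"],s["eef_pos"].round(1),s["eef_rot"].round(4),s["finger_gap"])
np.savez("w4.npz",T=T,k=K(c))
for r in manip.silhouettes("alu_centre",c)[:1]:
    v,u=np.nonzero(r["pixels"]); print(r["conf"],[ray(c,T,q,16)[:2].round(1).tolist() for q in cv2.boxPoints(cv2.minAreaRect(np.c_[u,v].astype(np.float32)))])
E
```

```text
7.45 [602.  216.8 100. ] [ 3.1415 -0.      1.4761] 42.16671011093938
0.86 [[602.9, 303.0], [618.1, 301.6], [608.9, 192.0], [591.8, 193.6]]
```

View pics/w4.png

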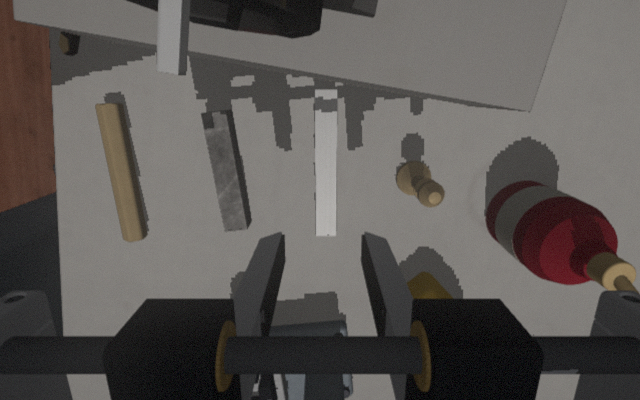

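```bash
python3 - <<'E'
from h import *
c=manip.camera("scene");T=pose(c)
for p,z in [((312,224),0),((308,225),0),((316,224),0),((312,197),58)]: print(ray(c,T,p,z).round(0))
d=np.load("w4.npz");T=d["T"];f,cx,cy=d["k"]
for u in [(408,280),(425,272),(450,290)]:
    D=T[:3,:3]@np.array([(u[0]-cx)/f,(u[1]-cy)/f,1]); print((T[:3,3]+D*(58-T[2,3])/D[2]).round())
E
```

```text
[673. 126.   0.]
[674. 137.   0.]
[668. 118.   0.]
[698. 111.  58.]
[655. 173.  58.]
[666. 178.  58.]
[683. 163.  58.]
```

Request:
{"name": "send_rows", "arguments": {
  "series": [
    [[0.45,0,0,40,0],[0.45,0,0,70,0],[0.45,0,0,85,0],[0.45,0,0,90,0],[0.45,0,0,90,0],[0.45,0,0,90,0]]
  ]
}}

```text
clock: 8.2
eef_pos: [602.8, 217.0, 11.5]
eef_rot: [3.14, -0.001, 1.478]
wrist_force: [0.1, 0.3, 0.2]
finger_gap: 41.9
```

Request:
{"name": "send_rows", "arguments": {
  "newtons": 20,
  "series": [
    [[0.1,0,0,0,0],[0.1,0,0,0,0],[0.1,0,0,0,0],[0.1,0,0,0,0],[0.1,0,0,0,0]]
  ]
}}

```text
clock: 8.7
eef_pos: [602.2, 216.8, 10.4]
eef_rot: [3.141, -0.0, 1.478]
wrist_force: [-0.8, -0.5, 3.7]
finger_gap: 16.0
```

Request:
{"name": "send_rows", "arguments": {
  "series": [
    [[0.1,0,0,-15,0],[0.1,0,0,-50,0],[0.1,0,0,-90,0],[0.1,0,0,-90,0]]
  ]
}}

```text
clock: 9.1
eef_pos: [604.2, 217.5, 106.7]
eef_rot: [3.133, -0.003, 1.478]
wrist_force: [0.6, -0.0, -0.9]
finger_gap: 15.9
```

Request:
{"name": "send_rows", "arguments": {
  "series": [
    [[0.1,-17,-22,0,8.47],[0.1,-34,-44,0,16.9],[0.1,-51,-66,0,25.4],[0.1,-68,-88,0,33.9],[0.1,-85,-110,0,42.4],[0.1,-102,-132,0,50.8],[0.1,-119,-154,0,59.3],[0.1,-136,-176,0,67.8],[0.1,-153,-198,0,76.2],[0.1,-170.7,-221.1,0,84.7]]
  ]
}}

```text
clock: 10.1
eef_pos: [364.7, 66.9, 100.0]
eef_rot: [-3.142, 0.0, -0.007]
wrist_force: [0.7, -0.4, -0.7]
finger_gap: 15.7
```

```bash
python3 - <<'E'
from h import *
for i in range(10): manip.camera("side")
s=manip.read_state(); c=manip.camera("wrist"); save(c,"w5.png"); T=pose(c,s)
print(s["clock"],s["eef_pos"].round(1),s["eef_rot"].round(4),s["finger_gap"],s["wrist_force"].round(1),s["joints"].round(2))
np.savez("w5.npz",T=T,k=K(c))
cv2.imwrite("pics/w5c.png",cv2.resize(c["img"][0:250,160:480,::-1],None,fx=2.4,fy=2.4,interpolation=2))
E
```

```text
10.6 [366.2  67.6  99.8] [-3.1416e+00  3.0000e-04  5.0000e-04] 15.92600902297154 [ 0.5  0.1 -1. ] [0.08 0.05 2.11 0.   0.98 1.65]
```

View pics/w5c.png

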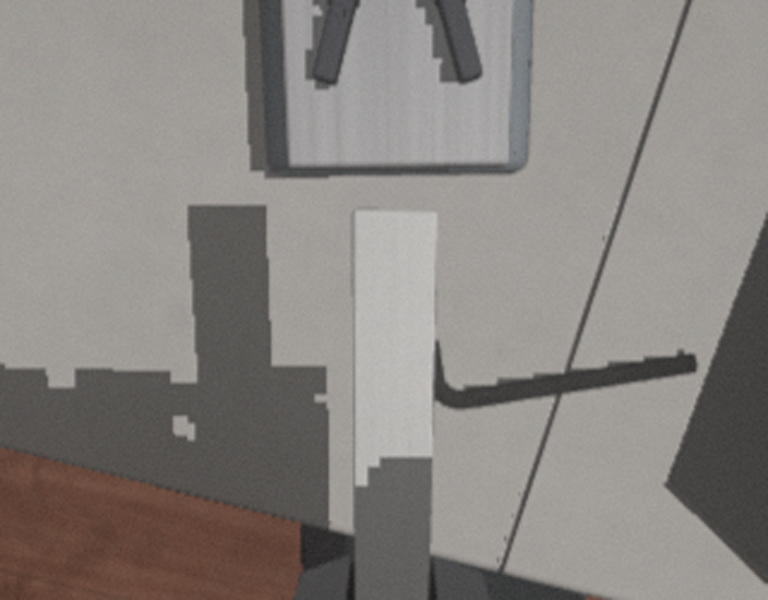

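```bash
python3 - <<'E'
from h import *
d=np.load("w5.npz");T=d["T"];f,cx,cy=d["k"]
def ry(uv,z):
    u=np.array(uv)/2.4+[160,0]; D=T[:3,:3]@np.array([(u[0]-cx)/f,(u[1]-cy)/f,1]); return (T[:3,3]+D*(z-T[2,3])/D[2])[:2].round(1)
for n,p,z in [("barL",(354,210),105.8),("barR",(437,212),105.8),("barL2",(355,540),105.8),("barR2",(431.5,540),105.8),("tabL",(287,165),30),("tabR",(509,163),30),("rLo",(315,79),38),("rLi",(338,83),38),("rRi",(457,80),38),("rRo",(481,76),38),("L far i",(357,3),38),("R far i",(437,3),38)]: print(n,ry(p,z))
E
```

```text
barL [449.8  75.8]
barR [449.4  60.3]
barL2 [383.9  76.4]
barR2 [383.9  60.4]
tabL [462.2  96.8]
tabR [462.8  37.2]
rLo [482.2  88.1]
rLi [481.3  82.3]
rRi [482.   52.2]
rRo [483.   46.2]
L far i [499.5  77.3]
R far i [499.5  57.5]
```

Request:
{"name": "send_rows", "arguments": {
  "series": [
    [[0.1,0,1.9,20,-0.6],[0.1,0,1.9,40,-0.6],[0.1,0,1.9,55,-0.6],[0.1,0,1.9,58.5,-0.6],[0.1,0,1.9,58.5,-0.6],[0.1,0,1.9,58.5,-0.6],[0.1,0,1.9,58.5,-0.6]]
  ]
}}

```text
clock: 11.35
eef_pos: [366.4, 65.5, 42.1]
eef_rot: [-3.141, -0.001, 0.01]
wrist_force: [1.1, -0.3, -0.8]
finger_gap: 16.0
```

Request:
{"name": "send_rows", "arguments": {
  "series": [
    [[0.1,5,0,0,0],[0.1,12,0,0,0],[0.1,19,0,0,0],[0.1,26,0,0,0],[0.1,33,0,0,0],[0.1,38,0,0,0],[0.1,42,0,0,0],[0.1,45,0,0,0],[0.1,45,0,0,0]]
  ]
}}

```text
clock: 12.25
eef_pos: [411.1, 65.9, 41.4]
eef_rot: [-3.142, 0.0, 0.01]
wrist_force: [1.0, -0.5, -0.7]
finger_gap: 15.9
```

```bash
python3 - <<'E'
from h import *
for i in range(4): manip.camera("side")
s=manip.read_state(); c=manip.camera("wrist"); save(c,"w6.png"); T=pose(c,s)
print(s["clock"],s["eef_pos"].round(1),s["eef_rot"].round(4),s["finger_gap"],s["wrist_force"].round(1),s["moment"].round(2))
np.savez("w6.npz",T=T,k=K(c))
cv2.imwrite("pics/w6c.png",cv2.resize(c["img"][0:250,160:480,::-1],None,fx=2.4,fy=2.4,interpolation=2))
E
```

```text
12.45 [410.8  65.9  41.4] [3.1416e+00 1.0000e-04 1.0000e-02] 15.803101007455945 [ 0.5 -0.2  0.1] [0.02 0.06 0.02]
```

View pics/w6c.png

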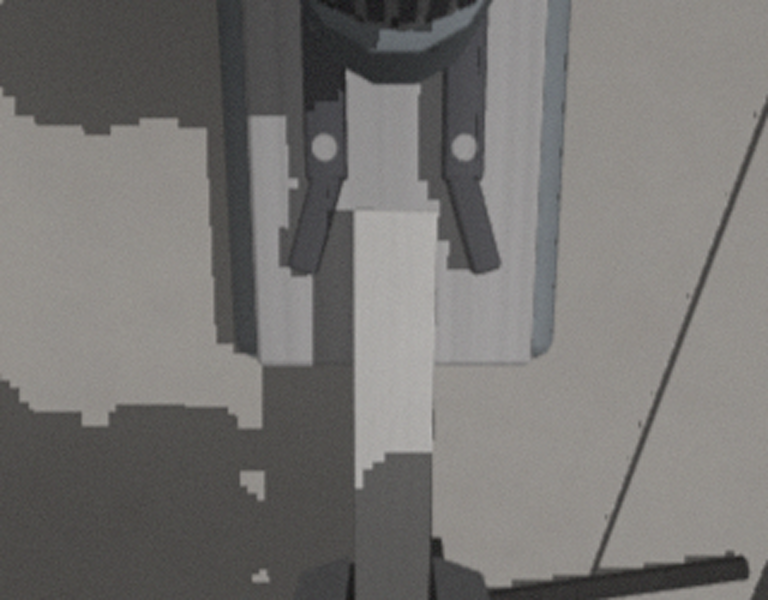

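Request:
{"name": "send_rows", "arguments": {
  "series": [
    [[0.1,4,0.1,0,0],[0.1,9,0.1,0,0],[0.1,14,0.2,0,0],[0.1,19,0.2,0,0],[0.1,24,0.2,0,0],[0.1,28,0.2,0,0],[0.1,32,0.2,0,0],[0.1,35,0.2,0,0],[0.1,36,0.2,0,0],[0.1,36,0.2,0,0]]
  ]
}}

```text
clock: 13.5
eef_pos: [447.0, 66.1, 41.4]
eef_rot: [-3.142, 0.0, 0.01]
wrist_force: [-0.4, -0.3, -1.4]
finger_gap: 15.9
```

Request:
{"name": "send_rows", "arguments": {
  "series": [
    [[0.1,0,0,0.3,0],[0.1,0,0,0.7,0],[0.1,0,0,1.1,0],[0.1,0.5,0,1.1,0],[0.1,1,0,1.1,0],[0.1,1.5,0,1.1,0],[0.1,2,0,1.1,0],[0.1,2.5,0,1.1,0]]
  ]
}}

```text
clock: 14.3
eef_pos: [449.5, 66.1, 40.4]
eef_rot: [-3.142, -0.0, 0.01]
wrist_force: [0.5, 0.4, -1.0]
finger_gap: 15.6
```

Request:
{"name": "send_rows", "arguments": {
  "series": [
    [[0.1,0.4,0,0,0],[0.1,0.8,0,0,0],[0.1,1.2,0,0,0],[0.1,1.6,0,0,0],[0.1,1.6,0,0,0]]
  ]
}}

```text
clock: 14.8
eef_pos: [451.1, 66.1, 40.4]
eef_rot: [-3.142, -0.0, 0.01]
wrist_force: [-0.4, -0.4, 0.4]
finger_gap: 15.9
```

Request:
{"name": "send_rows", "arguments": {
  "series": [
    [[0.1,0.3,0,0,0],[0.1,0.6,0,0,0],[0.1,0.6,0,0,0]]
  ]
}}

```text
clock: 15.1
eef_pos: [451.7, 66.1, 40.4]
eef_rot: [-3.142, -0.0, 0.01]
wrist_force: [-0.2, 0.6, -0.9]
finger_gap: 15.7
```

Request:
{"name": "send_rows", "arguments": {
  "series": [
    [[0.1,0.3,0,0,0],[0.1,0.6,0,0,0],[0.1,0.6,0,0,0]]
  ]
}}

```text
clock: 15.4
eef_pos: [452.3, 66.1, 40.3]
eef_rot: [-3.142, -0.0, 0.01]
wrist_force: [0.7, -0.2, -0.4]
finger_gap: 15.8
```

Request:
{"name": "send_rows", "arguments": {
  "series": [
    [[0.1,0.3,0,0,0],[0.1,0.6,0,0,0],[0.1,0.6,0,0,0]]
  ]
}}

```text
clock: 15.7
eef_pos: [452.4, 66.1, 40.3]
eef_rot: [3.142, 0.001, 0.01]
wrist_force: [-4.8, -0.0, 4.5]
finger_gap: 15.9
```

Request:
{"name": "send_rows", "arguments": {
  "series": [
    [[0.1,0.3,0,0,0],[0.1,0.3,0,0,0],[0.1,0.3,0,0,0]]
  ]
}}

```text
clock: 16.0
eef_pos: [452.4, 66.1, 40.3]
eef_rot: [3.142, 0.002, 0.01]
wrist_force: [-8.0, 0.6, 5.8]
finger_gap: 15.7
```

Request:
{"name": "send_rows", "arguments": {
  "series": [
    [[0.1,-0.5,0,0,0],[0.5,-0.5,0,0,0],[0.5,-0.5,0,0,0],[0.5,-0.5,0,0,0],[0.5,-0.5,0,0,0],[0.5,-0.5,0,-5,0],[0.5,-0.5,0,-20,0],[0.5,-0.5,0,-60,0],[0.5,-0.5,0,-110,0],[0.5,-0.5,0,-160,0]]
  ]
}}

```text
clock: 17.0
eef_pos: [452.1, 66.1, 202.5]
eef_rot: [3.142, 0.0, 0.01]
wrist_force: [0.7, -0.7, 0.3]
finger_gap: 47.0
```

Request:
{"name": "send_rows", "arguments": {
  "series": [
    [[0.6,0,0,0,-8.5],[0.6,0,0,0,-17],[0.6,0,0,0,-25.5],[0.6,0,0,0,-34],[0.6,0,0,0,-42.5],[0.6,0,0,0,-51],[0.6,0,0,0,-59.5],[0.6,0,0,0,-68],[0.6,0,0,0,-76.5],[0.6,0,0,0,-85]]
  ]
}}

```text
clock: 18.0
eef_pos: [452.6, 66.1, 200.7]
eef_rot: [3.141, -0.0, 1.5]
wrist_force: [-0.5, 0.5, -0.1]
finger_gap: 56.2
```

```bash
python3 - <<'E'
from h import *
for i in range(8): manip.camera("side")
s=manip.read_state(); print(s["clock"],s["eef_pos"].round(1),s["eef_rot"].round(4),s["joints"].round(2))
E
```

```text
18.4 [452.6  66.1 200.4] [ 3.1415 -0.      1.4912] [0.06 0.1  1.79 0.   1.25 0.14]
```

Request:
{"name": "send_rows", "arguments": {
  "series": [
    [[0.6,1,7,0,-8.5],[0.6,2,15,0,-17],[0.6,3,23,0,-25.5],[0.6,3.5,32,0,-34],[0.6,4,40,0,-42.5],[0.6,5,49,0,-51],[0.6,6,57,0,-59.5],[0.6,7,65,0,-68],[0.6,7.4,73.4,0,-76.5],[0.6,7.4,73.4,0,-85]]
  ]
}}

```text
clock: 19.4
eef_pos: [527.0, 67.8, 200.1]
eef_rot: [-3.142, -0.0, 2.981]
wrist_force: [-0.1, -0.9, 0.5]
finger_gap: 56.3
```

```bash
python3 - <<'E'
from h import *
for i in range(9): manip.camera("side")
s=manip.read_state(); print(s["clock"],s["eef_pos"].round(1),s["eef_rot"].round(4),s["joints"].round(2))
c=manip.camera("wrist"); save(c,"w7.png"); T=pose(c,s); np.savez("w7.npz",T=T,k=K(c)); print(proj(c,T,[526.4,67.6,148]),proj(c,T,[526.4,83.6,148]),proj(c,T,[452,67,46]))
E
```

```text
19.85 [526.3  67.8 200.4] [3.1416e+00 1.0000e-04 2.9752e+00] [ 0.06  0.27  1.59  0.    1.28 -1.35]
[320.6183513  221.58888466] [344.01506723 217.91432168] [306.81092316 104.6640717 ]
```

View pics/w7.png

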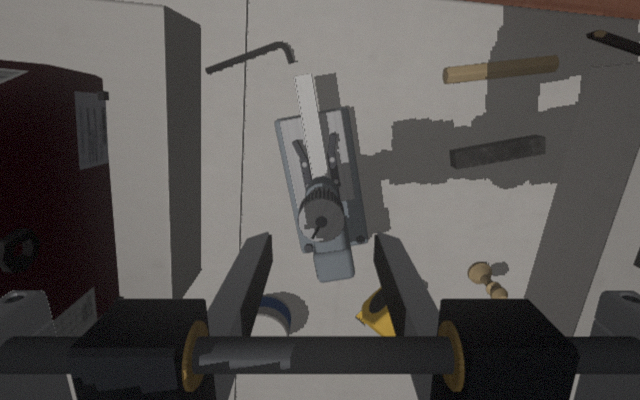

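Request:
{"name": "send_rows", "arguments": {
  "series": [
    [[0.6,0,0,25,0],[0.6,0,0,45,0],[0.6,0,0,60,0],[0.6,0,0,65,0],[0.6,0,0,65,0],[0.6,0,0,65,0],[0.6,0,0,65,0]]
  ]
}}

```text
clock: 20.6
eef_pos: [526.8, 67.8, 136.2]
eef_rot: [3.141, 0.001, 2.977]
wrist_force: [0.1, -0.1, -0.5]
finger_gap: 56.4
```

Request:
{"name": "send_rows", "arguments": {
  "newtons": 30,
  "series": [
    [[0.2,0,0,0,0],[0.2,0,0,0,0],[0.2,0,0,0,0],[0.2,0,0,0,0],[0.2,0,0,0,0]]
  ]
}}

```text
clock: 21.1
eef_pos: [526.3, 67.0, 135.6]
eef_rot: [-3.14, 0.0, 2.977]
wrist_force: [-1.3, -6.9, 4.0]
finger_gap: 31.4
```

```bash
python3 - <<'E'
from h import *
s=manip.read_state(); print(s["clock"],s["eef_pos"].round(1),s["eef_rot"].round(4),s["finger_gap"],s["wrist_force"].round(1),s["moment"].round(3))
E
```

```text
21.1 [526.3  67.  135.6] [-3.1402  0.      2.9768] 31.40302097686015 [-1.3 -6.9  4. ] [-1.162  0.281 -0.051]
```

Request:
{"name": "send_rows", "arguments": {
  "series": [
    [[0.2,0,-0.5,0,0],[0.2,0,-1,0,0],[0.2,0,-1,0,5],[0.2,0,-1,0,10],[0.2,0,-1,0,15],[0.2,0,-1,0,20],[0.2,0,-1,0,25],[0.2,0,-1,0,30]]
  ]
}}

```text
clock: 21.9
eef_pos: [526.5, 67.2, 135.6]
eef_rot: [3.14, 0.0, 2.45]
wrist_force: [0.9, 1.8, 1.9]
finger_gap: 31.6
```

```bash
python3 - <<'E'
from h import *
for i in range(3):
    s=manip.read_state(); print(s["clock"],s["eef_pos"].round(1),s["eef_rot"].round(4),s["finger_gap"],s["wrist_force"].round(1),s["moment"].round(3)); manip.camera("side")
E
```

```text
21.9 [526.5  67.2 135.6] [3.1404e+00 4.0000e-04 2.4499e+00] 31.57239599509587 [0.9 1.8 1.9] [ 0.427 -0.396  0.068]
21.95 [526.5  67.2 135.6] [3.1404e+00 3.0000e-04 2.4447e+00] 31.24793948467777 [0.4 1.5 1.6] [ 0.351 -0.356 -0.033]
22.0 [526.5  67.2 135.6] [3.1405e+00 3.0000e-04 2.4520e+00] 30.867924990115657 [1.2 1.3 3.2] [ 0.501 -0.392 -0.146]
```

Request:
{"name": "send_rows", "arguments": {
  "series": [
    [[0.2,0,0,0,6],[0.2,0,0,0,12],[0.2,0,0,0,18],[0.2,0,0,0,24],[0.2,0,0,0,30],[0.2,0,0,0,36],[0.2,0,0,0,42],[0.2,0,0,0,48],[0.2,0,0,0,54],[0.2,0,0,0,60]]
  ]
}}

```text
clock: 23.05
eef_pos: [527.3, 67.3, 135.7]
eef_rot: [3.139, -0.001, 1.405]
wrist_force: [7.9, 3.9, -1.3]
finger_gap: 31.2
```

Request:
{"name": "send_rows", "arguments": {
  "series": [
    [[0.2,0,0,0,6],[0.2,0,0,0,12],[0.2,0,0,0,18],[0.2,0,0,0,24],[0.2,0,0,0,30],[0.2,0,0,0,36],[0.2,0,0,0,42],[0.2,0,0,0,48],[0.2,0,0,0,54],[0.2,0,0,0,60]]
  ]
}}

```text
clock: 24.05
eef_pos: [527.8, 66.7, 135.7]
eef_rot: [3.14, -0.004, 0.358]
wrist_force: [11.9, 0.3, -3.1]
finger_gap: 31.1
```

Request:
{"name": "send_rows", "arguments": {
  "series": [
    [[0.2,0,0,0,6],[0.2,0,0,0,12],[0.2,0,0,0,18],[0.2,0,0,0,24],[0.2,0,0,0,30],[0.2,0,0,0,36],[0.2,0,0,0,40]]
  ]
}}

```text
clock: 24.75
eef_pos: [527.7, 66.2, 135.7]
eef_rot: [-3.141, -0.004, -0.34]
wrist_force: [10.9, -4.6, -2.9]
finger_gap: 31.5
```

```bash
python3 - <<'E'
from h import *
for i in range(3):
    s=manip.read_state(); print(s["clock"],s["eef_pos"].round(1),s["eef_rot"].round(4),s["finger_gap"],s["wrist_force"].round(1),s["moment"].round(3),s["joints"].round(2)); manip.camera("side")
E
```

```text
24.75 [527.7  66.2 135.7] [-3.1413 -0.004  -0.3403] 31.53603649682942 [10.9 -4.6 -2.9] [-0.894 -2.044  0.161] [ 0.06  0.34  1.66 -0.    1.14  1.97]
24.8 [527.6  66.2 135.7] [-3.1413 -0.0039 -0.344 ] 31.42055685789065 [11.3 -4.7 -2.2] [-0.83  -2.032  0.046] [ 0.06  0.34  1.66 -0.    1.14  1.97]
24.85 [527.7  66.2 135.7] [-3.1413 -0.004  -0.3389] 31.46077877850286 [11.  -3.9 -2.8] [-9.380e-01 -2.061e+00 -2.000e-03] [ 0.06  0.34  1.66 -0.    1.14  1.97]
```

Request:
{"name": "send_rows", "arguments": {
  "series": [
    [[0.6,0,0,0,0],[0.6,0,0,0,0],[0.6,0,0,0,0],[0.6,0,0,0,0],[0.6,0,0,-10,0],[0.6,0,0,-35,0],[0.6,0,0,-65,0],[0.6,0,0,-65,0],[0.6,0,0,-65,0]]
  ]
}}

```text
clock: 25.8
eef_pos: [526.3, 66.9, 201.0]
eef_rot: [-3.141, -0.001, -0.339]
wrist_force: [0.6, 0.3, -0.6]
finger_gap: 56.2
```

```bash
python3 - <<'E'
from h import *
for i in range(4): manip.camera("side")
s=manip.read_state(); print(s["clock"],s["eef_pos"].round(1),s["eef_rot"].round(4),s["wrist_force"].round(1))
c=manip.camera("wrist"); save(c,"w8.png"); T=pose(c,s); np.savez("w8.npz",T=T,k=K(c))
a=cv2.imread("pics/w8.png"); p=proj(c,T,[526.4,67.6,148]).round().astype(int); print(p)
q=manip.camera("scene"); b=q["img"][170:270,310:410,::-1]
w7=cv2.imread("pics/w7.png")
cr=lambda im,x,y:cv2.resize(im[max(0,y-100):y+50,x-75:x+75],(400,400),interpolation=2)
cv2.imwrite("pics/w8c.png",np.hstack([cr(a,*p),cv2.resize(b,(400,400),interpolation=2)]))
# index-line directions, world
def line(im,T,k,n):
    # sample knob top from above: rectify to 0.25 mm/px
    f,cx,cy=k; g=np.linspace(-16,16,129); X,Y=np.meshgrid(g,g); P=np.stack([526.4+X,67.3+Y,np.full_like(X,148)],-1)-T[:3,3]
    Q=P@T[:3,:3]; m=cv2.remap(im,(cx+f*Q[...,0]/Q[...,2]).astype(np.float32),(cy+f*Q[...,1]/Q[...,2]).astype(np.float32),cv2.INTER_LINEAR)
    h=cv2.cvtColor(m,cv2.COLOR_BGR2GRAY).astype(float)
    th=np.radians(np.arange(0,360,3)); pr=[np.mean([h[int(round(64+4*r*np.sin(t))),int(round(64+4*r*np.cos(t)))] for r in np.arange(6,13,.5)]) for t in th]
    o=np.argsort(pr)[:4]; print(n,"line dir deg",np.degrees(th[o]).round(),np.array(pr)[o].round(),np.median(pr))
d=np.load("w7.npz"); line(w7,d["T"],d["k"],"before"); d=np.load("w2.npz"); line(cv2.imread("pics/w2.png"),d["T"],d["k"],"w2"); line(a,T,K(c),"after")
E
```

```text
26.0 [525.9  66.8 199.5] [ 3.141e+00  1.400e-03 -3.392e-01] [ 0.2 -0.6  0.3]
[323 218]
before line dir deg [327. 324. 330. 321.] [44. 48. 59. 71.] 74.32142857142858
w2 line dir deg [324. 327. 321. 330.] [60. 64. 85. 94.] 154.35714285714286
after line dir deg [132. 135. 129. 138.] [39. 41. 45. 53.] 75.35714285714286
```

View pics/w8c.png

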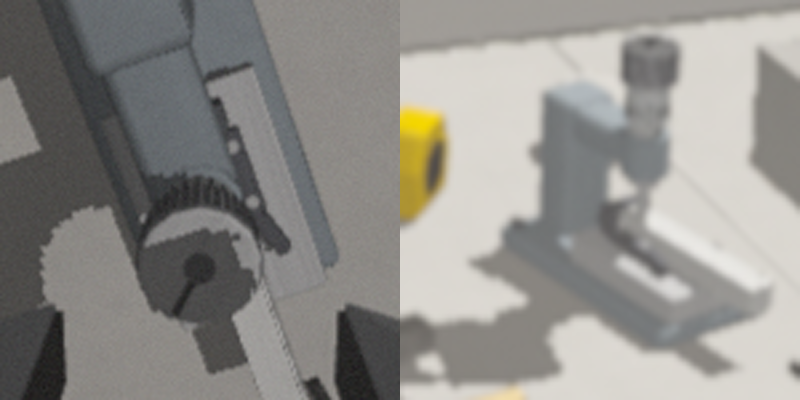

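Request:
{"name": "send_rows", "arguments": {
  "series": [
    [[0.6,0,0,-40,0],[0.6,0,0,-60,-5],[0.6,-30,10,-60,-13],[0.6,-60,20,-60,-19.4],[0.6,-90,32,-60,-19.4],[0.6,-110,39,-60,-19.4],[0.6,-110,39,-60,-19.4],[0.6,-110,39,-60,-19.4],[0.6,-110,39,-60,-19.4]]
  ]
}}

```text
clock: 27.0
eef_pos: [410.1, 66.6, 260.2]
eef_rot: [3.142, 0.0, -0.001]
wrist_force: [-0.5, 0.3, -0.1]
finger_gap: 56.9
```

```bash
python3 - <<'E'
from h import *
for i in range(5): manip.camera("side")
s=manip.read_state(); print(s["clock"],s["eef_pos"].round(1),s["eef_rot"].round(4),s["wrist_force"].round(1))
c=manip.camera("wrist"); save(c,"w9.png"); T=pose(c,s)
for r in manip.silhouettes("alu_centre",c)[:1]:
    v,u=np.nonzero(r["pixels"]); print(r["conf"],[ray(c,T,q,46)[:2].round(1).tolist() for q in cv2.boxPoints(cv2.minAreaRect(np.c_[u,v].astype(np.float32)))])
x,y=[int(t) for t in proj(c,T,[470,67,46])]; print(x,y,"expected outer end",proj(c,T,[426.5,67,46]))
cv2.imwrite("pics/w9c.png",cv2.resize(c["img"][max(0,y-100):y+100,x-125:x+125,::-1],None,fx=3,fy=3,interpolation=2))
print("crop origin",x-125,max(0,y-100)); np.savez("w9.npz",T=T,k=K(c))
E
```

```text
27.25 [409.8  66.6 260.1] [ 3.1415e+00  6.0000e-04 -7.0000e-04] [0.3 0.6 0.3]
323 112 expected outer end [323.4700105  153.39426537]
crop origin 198 12
```

View pics/w9c.png

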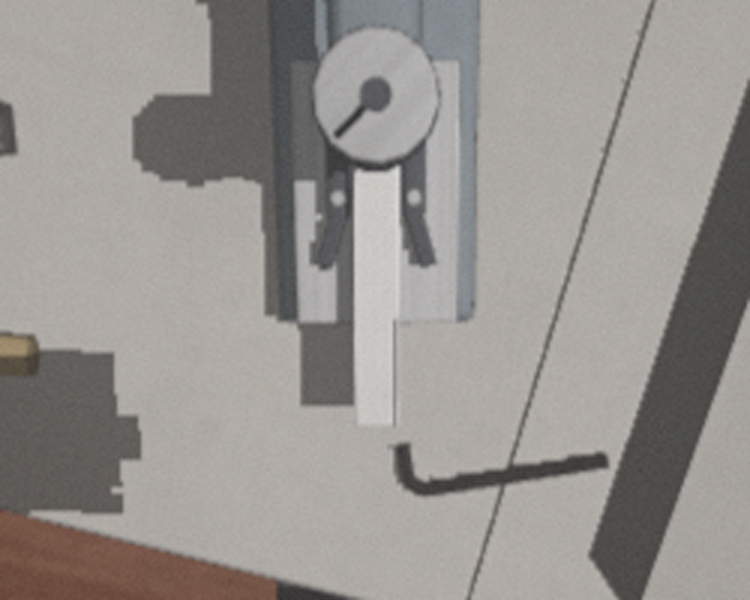

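```bash
python3 -c "
from cell import manip
print(manip.sign_off(), manip.read_state()['clock'])"
```

```text
the job is handed in; nothing more can be done
the job is handed in; nothing more can be done
```

The aluminium bar is in the gauge against the back stop and clamped. I handed the job in at about 27 s with the gripper clear of everything.

- **Bar:** I gripped it near its outer end and slid it between the rails. I pushed until the wrist force read about 8 N, at the position where the stop should be. After clamping, the last wrist picture put its outer end within about 0.3 mm of where a fully home bar should end.
- **Knob:** I turned it about 190° clockwise (3.32 rad), gripping only the knob. The index line moved from about 326° to 133° (193°), so the fingers did not slip on it.
- **Slip:** It was not measured directly. From the given spindle heights, the spindle needs 1.2 to 2.1 rad to reach the bar, which leaves 1.2 to 2.1 rad of slip, within the 0.4 to 3.3 allowed.
- **Disagreements:** The wrist moment readings were too noisy to show when the knob began to slip. The knob's true centre was about 1 mm off my estimate, which put up to about 12 N of side force on the gripper while turning. In the last picture, the network that should find the bar found nothing, so I checked its end by eye.
- **Other things:** I touched nothing else, and the last picture shows the hex key lying beside the gauge, untouched.

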